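# Fit a bottle carrier to the press-to-run mixer and mix an ink bottle

## Task

Take the larger square carrier, the one an ink bottle fits, out of the wooden rack, set it on the bottle mixer's drive hub, turning it until its splined stem meshes with the slots, and slide it fully home. Then stand the ink bottle that is next to the rack upright in the carrier, press it down so that the sprung hub sinks all the way, as it must to run the mixer, and finish still holding the bottle pressed down. Leave the smaller carrier in the rack and everything else where it stands.

Things in the scene. Friction and masses are not known exactly. Their poses are not given: they have to be found in the camera images.
- mixer: press-to-run bottle mixer, a fixed grey housing 130 x 104 mm and 56 mm high with a round turret to 72 mm; origin at the centre of its underside, x toward its back, z up. The drive hub stands on the turret, on the axis 18 mm along +x from the origin; the dial and the rocker switch at the front need no handling
- drive_mouth (a point): centre of the top face of the mixer's drive hub, a steel collar 46 mm across, 88 mm above the counter (16 mm above the turret) when not pressed. In it is a cross-shaped socket 18 mm deep, four slots 8 mm wide reaching 14 mm from the axis; z up, slots along this point's x and y axes. The hub is stiff to turn (0.12 N m) and stands at any angle
- plunger (a joint): how far the drive hub is pressed down: 0 m up, 0.006 m all the way down (mixer runs). A spring holds it up: it starts to sink at about 6 N downward load on the hub and is all the way down at about 12 N; the carrier and bottle weigh under 2.5 N
- carrier_rack: fixed wooden rack block, 72 x 180 x 24 mm, with two round 30 mm holes, 46 mm either side of its centre along its y axis, in which the two carriers hang by their shoulders; origin at the centre of its underside
- bottle_carrier: the larger carrier, loose, aluminium, 0.12 kg: square open cup 46 x 46 mm outside, 30 mm high, over a cross-shaped splined stem 16 mm long, four splines 6 mm wide reaching 13 mm from the axis (last 3 mm rounded). Origin on the axis at the shoulder under the cup, z up; splines lie along its x and y, square to the cup's flat sides. Home, the shoulder lies on the hub's top
- bottle_carrier_rim (a point): centre of the larger carrier's open top, 30 mm above its origin; the square bore is 38 mm wide and 24 mm deep from here, its floor 6 mm above the carrier's origin
- stick_carrier: the smaller carrier, loose: the same shape, stem and height, but only 36 x 36 mm outside with a 29 mm bore, too small for the bottle; to be left in the rack
- ink_bottle: the ink bottle that stands next to the rack (others are far to the left), 35 mm in diameter and 80 mm high, about 0.06 kg: round body up to 56 mm narrowing at the shoulder, then a screw cap 24 mm in diameter from 56 to 80 mm; origin at the centre of its underside, z up along the bottle
- glue_stick: glue stick standing, 26 mm in diameter, 92 mm high, origin at the centre of its underside; leave it
- rubber_stamp: wooden rubber stamp standing, 50 x 25 x 72 mm, origin at the centre of its underside; leave it
- gesso_jar: round jar, 67 mm in diameter, 80 mm high, origin at the centre of its underside; leave it
- eraser: eraser, 58 x 24 x 14 mm, origin at the centre of its underside; leave it
- nib_tin: small flat tin, 54 x 36 x 14 mm, origin at the centre of its underside; leave it
Not all that is in view belongs to the job. What is shaped like the bottle_carrier but orange or yellow is not meant.

How it is judged (in metres and radians):
On the way, in this order (a step that is already met when the one before it is completed fails the run):
1. the larger carrier is meshed with the drive hub and fully home, without the bottle (z of bottle_carrier in the frame of drive_mouth below 0.002 m and horizontal distance between bottle_carrier and drive_mouth below 0.003 m and angle between bottle_carrier's own z axis and vertical below 0.08 rad and horizontal distance between ink_bottle and bottle_carrier above 0.05 m), for 0.2 s.
2. the ink bottle stands in the carrier on the drive (z of ink_bottle in the frame of bottle_carrier below 0.012 m and horizontal distance between ink_bottle and bottle_carrier below 0.005 m and z of bottle_carrier in the frame of drive_mouth below 0.003 m), for 0.1 s.
At the end, for the whole second after the job is handed in: Fingers still hold the bottle down (over 2 N on it); bottle pushes the carrier with over 1.5 N; hub sunk over 4.5 of 6 mm; larger carrier meshed, shoulder within 2 mm of the hub top, axes within 3 mm; bottle upright within 0.1 rad, on the carrier floor within 2 mm; smaller carrier in the rack (value of joint plunger above 0.0045 m and contact force between the fingers and ink_bottle above 2 N and contact force between ink_bottle and bottle_carrier above 1.5 N and z of bottle_carrier in the frame of drive_mouth below 0.002 m and horizontal distance between bottle_carrier and drive_mouth below 0.003 m and (angle between the x axis of bottle_carrier and the x axis of drive_mouth, either way round below 0.13 rad or angle between the x axis of bottle_carrier and the y axis of drive_mouth, either way round below 0.13 rad) and z of ink_bottle in the frame of bottle_carrier below 0.008 m and horizontal distance between ink_bottle and bottle_carrier below 0.004 m and angle between ink_bottle's own z axis and vertical below 0.1 rad and distance of stick_carrier from where it was at the start of the episode below 0.02 m); the arm keeps its last pose, push and grip.
It fails at once if the smaller carrier is taken out of the rack or shoved (distance of stick_carrier from where it was at the start of the episode above 0.02 m).
It fails at once if a bystander is shoved or knocked over (distance of any of glue_stick, rubber_stamp, gesso_jar, eraser, nib_tin from where it was at the start of the episode above 0.02 m).
It fails at once if the ink bottle is knocked over (angle between ink_bottle's own z axis and vertical above 0.6 rad).
It also fails if it takes over 67 s, if anything falls off the work surface, if the arm or the gripper's body presses on something with over 40 N, if the wrist force passes 120 N, or if a joint passes its speed limit or range.

## Robot

A 7-joint arm with a two-finger parallel gripper is mounted at the origin on a cart in front of the work surface, level with it; the furniture and walls round the work are solid. World frame = base frame: x ahead of the robot, y to its left, z up, the work surface at z = 0. Lengths are in m, angles in degrees, forces in N, time in s.
With the tool pointing down it reaches from about 0.35 to 0.9 m from the base axis. Payload 8.1 kg.
Tool frame: the origin (TCP) lies midway between the tips of the shut fingers; the grasp point (between the pads) lies 19 mm behind it (bot.grasp_offset is the distance from the TCP to the grasp point, in m); z points along the fingers, y is the line along which they close (so a half turn about z gives the same grasp; the last joint's range is limited). The gripper opens to 92 mm and grips with 3 to 60 N. Pads are 19 mm wide; open, the fingers measure 130 mm over their backs; the gripper's body (75 mm by 190 mm) begins 47 mm behind the grasp point.
Start: joints at [61.845, 24.895, 1.432, 90.138, -0.665, 64.973, -4.303], TCP at [0.237, -0.578, 0.227] pointing down, gripper open.
Joint ranges: [-149.89, 149.89], [-25.12, 119.58], [-72.63, 75.52], [4.76, 147.25], [-75.54, 255.54], [6.69, 114.76], [-157.13, 157.13]. Speed limits (degrees/s): [127.2, 127.2, 172.46, 172.46, 180, 180, 180].

## Interface

Orientations are given as a 3x3 rotation matrix whose columns are the frame's x, y, z axes.
In Python, from cell import bot, get_image, camera_info, boxes_of, silhouettes gives the robot as it stands.
- The arm moves only by the tool send_rows, never from a script. Its argument "series" is a list of rows, each an object of numbers: "x", "y", "z": the shift along the tool's x, y, z in m; "roll": the turn about the tool's z in degrees; "hand": the opening, from 0 (shut) to 1 (fully open). In form: [{"x": .., "y": .., "z": .., "roll": .., "hand": ..}, ...]. A call has 1 to 20 rows; each row shifts and turns the commanded pose from where the row before left it, along the tool's axes as they then stand; what a row does not reach is not made up. A row lasts 1/10 s, in which the tool goes at most 50 mm and 8.59 degrees, less where a joint would pass 70% of its speed; a pose out of reach is approached as far as the arm can. A call with a gripper value outside its range is refused whole. The fingers move at their own pace and stop on an object; "force" is the grip in N (left out, the last holds). Time passes only in rows, so rows that do not move let the fingers close. It gives the time, the measured TCP pose, the force, the opening and the grip force at its end, in the units of the state.
- bot.sense(): the state, without advancing time (a new reading comes with each control period).
- get_image(name): name is "scene" or "top" or "wrist"; returns the picture (420x560x3 uint8, red, green, blue); there is no depth.
- camera_info(name): a dict with "fovy" (degrees; the focal length in pixels is half the picture's height over the tangent of half this angle, whatever the lens; pixels are square), "cx", "cy" (the principal point, pixels), "rvec" (rotation vector, rad) and "tvec" (3), from world to camera coordinates, as OpenCV has them; the wrist camera has in their place "mount" (4x4, takes a point from camera to tool coordinates, whose origin is the TCP and whose axes are the flange's). Camera axes: x right, y down, z forward; pixel columns grow to the right and rows downward; lengths in m; the calibration is good to about 2 mm. The wrist camera is an equidistant fisheye: a pixel r from the principal point sees the ray r / f radians off the axis. A picture is of the moment at which its call begins: read the wrist's pose just before it. camera_info takes no time and is no camera call.
- bot.finish_job(): hands the job in; it is judged then, once.
Trained networks look in the newest picture that a camera, given by its name, has taken for a name from the list of things; names that differ only in an ending like _2 or _b are one class to them, and where a whole thing is asked for, a point or a joint stands for the part that bears it (a point fixed in the world has none). Each returns a list of dicts, best first, with "confidence" (0 to 1); they miss things now and then, are a little off and sometimes report something else, mostly with a low value. They report only what shows in the picture. A call takes as long as a camera call. They do not tell look-alikes from the thing itself.
- boxes_of(camera, thing): "point" ([column, row] in pixels, amid what is visible of it).
- silhouettes(camera, thing): "mask" (420x560 bool, what is visible of it) and "point" ([column, row] in pixels, amid what is visible of it).
The state is a dict: "time": time; "joint_pos": joint angles; "joint_vel": joint speeds; "joint_torque": joint torques, N m; "ee_pos": TCP position; "eef_rot": TCP orientation; "wrist_force": force on the tool from outside, world axes, zero at the start; "torque": the same for the moment, N m; "grip_width": opening from 0.0 (shut) to 1.0 (fully open); "finger_force": force on a finger pad.
Only numpy, scipy, OpenCV 4.12 (cv2) and the standard library are available. Lean on these libraries where they do the work, as an engineer would, in place of code of your own. Each camera call takes 0.05 s, during which the arm holds its last target. There are 200 camera calls.

## Working session

There is one attempt and no reset: what is moved stays moved. The work goes in short steps, Python scripts to look and compute and a tool call to move; the robot and the scene stay as the last step left them, time stands still between calls to the robot, and variables do not carry over. Pictures are saved under pics/ and viewed, at most 11 in all, crops included, and the job is handed in when it is done.

Besides the shell and the picture viewer there is one more tool, called after "Emit:" by a JSON object that holds its "api" and its "payload", one argument or row to a line. send_rows: Moves the arm, as the interface text tells. Its arguments: {"type":"object","properties":{"series":{"type":"array"},"force":{"type":"number"}},"required":["series"]}

```bash
mkdir -p pics; ls
python3 - <<'E'
from cell import bot, get_image, camera_info, boxes_of, silhouettes
import cv2, numpy as np
s=bot.sense(); print(s); print(bot.grasp_offset)
for n in ("scene","top","wrist"):
    im=get_image(n); cv2.imwrite(f"pics/{n}0.png",im[:,:,::-1]); print(n,camera_info(n))
    for t in ("bottle_carrier","stick_carrier","ink_bottle","mixer","drive_mouth","carrier_rack","glue_stick","rubber_stamp"):
        print(n,t,[(np.round(d["point"]).tolist(),round(d["confidence"],2)) for d in boxes_of(n,t)][:5])
E
```

```text
pics
{'time': 0.0, 'joint_pos': array([61.84711984, 24.93565397,  1.43193612, 90.18868366, -0.66448757,
       64.97324998, -4.3048498 ]), 'joint_vel': array([-0.00387179,  0.05237503, -0.01453077,  0.08148221, -0.06222678,
        0.05905371, -0.00638373]), 'joint_torque': array([-2.56911362e-04, -6.67856526e+01,  9.84640606e-01, -3.14465582e+01,
       -6.07749517e-02,  4.30584128e-02,  1.41213377e-04]), 'ee_pos': array([ 0.23664504, -0.57791924,  0.22595666]), 'eef_rot': array([[ 9.25424931e-01,  3.78930294e-01, -7.27991170e-04],
       [ 3.78930963e-01, -9.25423918e-01,  1.37768804e-03],
       [-1.51652707e-04, -1.55080525e-03, -9.99998786e-01]]), 'wrist_force': array([ 0.08752914, -0.22082941, -0.20163678]), 'torque': array([ 0.01451595,  0.00367873, -0.00163269]), 'finger_force': 0.0, 'grip_width': 1.0014573527289932}
0.0188
scene {'fovy': 55.179997267244545, 'cx': 273.67599751260013, 'cy': 212.46530640496744, 'rvec': array([ 1.27779339, -2.25208171,  0.94929642]), 'tvec': array([0.47592133, 0.3407289 , 0.71763536])}
scene bottle_carrier [([240.0, 237.0], 0.95), ([342.0, 158.0
[... 869 characters left out ...]
.0, 250.0], 0.83)]
top glue_stick [([199.0, 191.0], 0.67)]
top rubber_stamp [([165.0, 269.0], 0.45)]
wrist {'fovy': 65.70646984690485, 'cx': 283.91911248248, 'cy': 210.2662773148072, 'mount': array([[-7.64871427e-04, -9.54336932e-01, -2.98731376e-01,
         8.15288152e-02],
       [ 9.99999499e-01, -5.36957547e-04, -8.45015440e-04,
         3.04354570e-04],
       [ 6.46023375e-04, -2.98731873e-01,  9.54336865e-01,
        -1.58765094e-01],
       [ 0.00000000e+00,  0.00000000e+00,  0.00000000e+00,
         1.00000000e+00]])}
wrist bottle_carrier []
wrist stick_carrier []
wrist ink_bottle []
wrist mixer []
wrist drive_mouth []
wrist carrier_rack []
wrist glue_stick []
wrist rubber_stamp []
```

View pics/scene0.png

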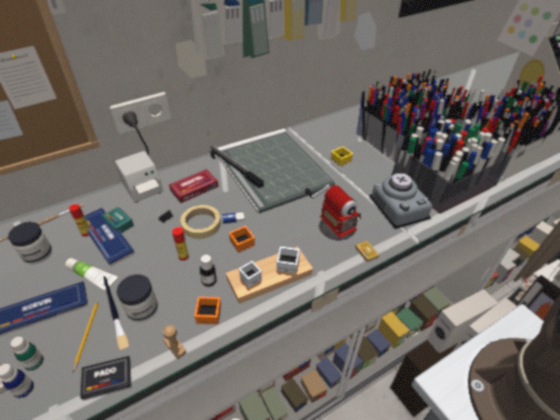

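View pics/top0.png

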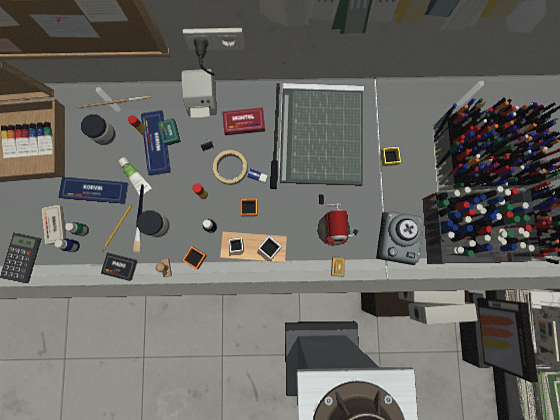

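The pictures show the larger carrier in the rack at top (269,247) / scene (288,260), the smaller at top (236,245), the ink bottle at top (209,225) / scene (208,270), and the mixer hub at top (408,229) / scene (401,183). A pen box stands close to the right of the mixer and a red sharpener between rack and mixer. The orange and yellow squares are decoys.

```bash
cat > h.py <<'E'
from cell import bot, get_image, camera_info, boxes_of, silhouettes
import cv2, numpy as np
from scipy.spatial.transform import Rotation as R
from scipy.optimize import least_squares
def cam(n, s=None):
    c=camera_info(n); f=210/np.tan(np.radians(c["fovy"]/2))
    if n=="wrist":
        T=np.eye(4);T[:3,:3]=s["eef_rot"];T[:3,3]=s["ee_pos"]; T=T@c["mount"]
        return dict(f=f,c=(c["cx"],c["cy"]),R=T[:3,:3],o=T[:3,3],fish=True)
    r=R.from_rotvec(c["rvec"]).as_matrix()
    return dict(f=f,c=(c["cx"],c["cy"]),R=r.T,o=-r.T@c["tvec"],fish=False)
def ray(k,p):
    u=(np.asarray(p,float)-k["c"])/k["f"]
    if k["fish"]:
        r=np.linalg.norm(u)+1e-12; d=np.r_[u/r*np.sin(r),np.cos(r)]
    else: d=np.r_[u,1]
    return k["R"]@d
def onz(k,p,z):
    d=ray(k,p); return k["o"]+d*(z-k["o"][2])/d[2]
def proj(k,X):
    X=np.atleast_2d(X); q=(X-k["o"])@k["R"]
    if k["fish"]:
        r=np.linalg.norm(q[:,:2],axis=1); t=np.arctan2(r,q[:,2]); u=q[:,:2]/(r[:,None]+1e-12)*t[:,None]
    else: u=q[:,:2]/q[:,2:]
    return u*k["f"]+np.array(k["c"])
def tri(ks,ps):
    A=np.zeros((3,3));b=np.zeros(3)
    for k,p in zip(ks,ps):
        d=ray(k,p);d/=np.linalg.norm(d);P=np.eye(3)-np.outer(d,d);A+=P;b+=P@k["o"]
    return np.linalg.solve(A,b)
E
python3 - <<'E'
from h import *
t,s=cam("top"),cam("scene")
print("hands",t["o"],s["o"])
for n,a,b,z in (("carrier",(269,247),(288,258),.054),("stick",(236,245),(250,270),.054),("bottle",(209,224),(207,262),.08),("hub",(408,228),(401,181),.088),("sharp",(333,225),(340,212),.05),("penbox corner",(442,265),(430,160),.1)):
    print(n,onz(t,a,z).round(3),onz(s,b,z).round(3),tri([t,s],[a,b]).round(3))
for n,p,z in (("rack l",(221,246),.024),("rack r",(286,248),.024),("penbox near left",(428,255),.09),("penbox far-left",(432,195),.09),("mixer c",(402,238),.056),("ink_b left",(69,243),.08),("edge",(300,265),0)):
    print(n,onz(t,p,z).round(3))
E
```

```text
hands [0.41562471 0.20542282 1.09500396] [0.00897558 0.55070198 0.74447604]
carrier [0.483 0.23  0.054] [0.475 0.233 0.054] [0.483 0.23  0.044]
stick [0.49  0.319 0.054] [0.489 0.321 0.054] [0.491 0.32  0.052]
bottle [0.545 0.388 0.08 ] [0.536 0.397 0.08 ] [0.548 0.392 0.063]
hub [ 0.525 -0.137  0.088] [ 0.517 -0.132  0.088] [ 0.525 -0.141  0.079]
sharp [0.54  0.054 0.05 ] [0.535 0.043 0.05 ] [0.536 0.051 0.054]
penbox corner [ 0.426 -0.214  0.1  ] [ 0.533 -0.247  0.1  ] [ 0.443 -0.153  0.197]
rack l [0.49  0.364 0.024]
rack r [0.482 0.184 0.024]
penbox near left [ 0.453 -0.184  0.09 ]
penbox far-left [ 0.612 -0.207  0.09 ]
mixer c [ 0.501 -0.13   0.056]
ink_b left [0.501 0.758 0.08 ]
edge [0.434 0.145 0.   ]
```

Emit:
{"api": "send_rows", "payload": {
  "series": [
    {"z": -0.04},
    {"z": -0.04},
    {"x": 0.03, "y": -0.035},
    {"x": 0.03, "y": -0.035},
    {"x": 0.03, "y": -0.035},
    {"x": 0.03, "y": -0.035},
    {"x": 0.03, "y": -0.035},
    {"x": 0.03, "y": -0.035},
    {"x": 0.03, "y": -0.035},
    {"x": 0.03, "y": -0.035},
    {"x": 0.03, "y": -0.035},
    {"x": 0.03, "y": -0.035},
    {"x": 0.034, "y": 0.013},
    {"x": 0.034, "y": 0.013},
    {"x": 0.034, "y": 0.013},
    {"x": 0.03, "y": 0.013},
    {"z": 0.03},
    {},
    {}
  ]
}}

```text
$.series[0]: bad value
```

Run:
```python
from h import *
s=bot.sense(); print(s["time"],s["ee_pos"],s["eef_rot"][:,0])
im=get_image("wrist"); cv2.imwrite("pics/w1.png",im[:,:,::-1])
k=cam("wrist",s)
for n,z in(("drive_mouth",.088),("mixer",.056)):
    for d in silhouettes("wrist",n)[:2]: print(n,d["confidence"],d["point"],d["mask"].sum(),onz(k,d["point"],z))
```

```text
1.35 [ 0.23691341 -0.57837898  0.22674935] [ 9.25375657e-01  3.79051307e-01 -1.90940838e-05]
```

View pics/w1.png

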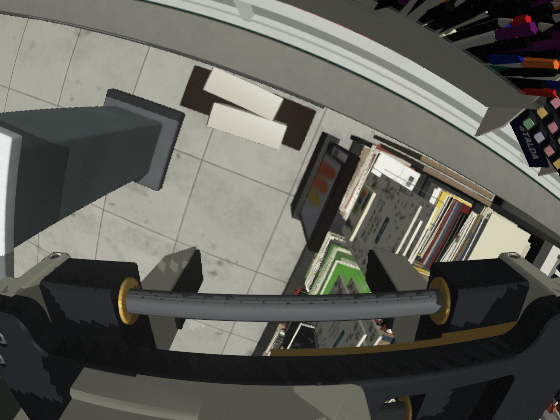

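The move was refused because every row needs all five keys. This picture shows only the floor from the start pose, with the fingers at rows 250–330.

Emit:
{"api": "send_rows", "payload": {
  "series": [
    {"x": 0, "y": 0, "z": -0.04, "roll": 0, "hand": 1},
    {"x": 0, "y": 0, "z": -0.04, "roll": 0, "hand": 1},
    {"x": 0.03, "y": -0.035, "z": 0, "roll": 0, "hand": 1},
    {"x": 0.03, "y": -0.035, "z": 0, "roll": 0, "hand": 1},
    {"x": 0.03, "y": -0.035, "z": 0, "roll": 0, "hand": 1},
    {"x": 0.03, "y": -0.035, "z": 0, "roll": 0, "hand": 1},
    {"x": 0.03, "y": -0.035, "z": 0, "roll": 0, "hand": 1},
    {"x": 0.03, "y": -0.035, "z": 0, "roll": 0, "hand": 1},
    {"x": 0.03, "y": -0.035, "z": 0, "roll": 0, "hand": 1},
    {"x": 0.03, "y": -0.035, "z": 0, "roll": 0, "hand": 1},
    {"x": 0.03, "y": -0.035, "z": 0, "roll": 0, "hand": 1},
    {"x": 0.03, "y": -0.035, "z": 0, "roll": 0, "hand": 1},
    {"x": 0.034, "y": 0.013, "z": 0, "roll": 0, "hand": 1},
    {"x": 0.034, "y": 0.013, "z": 0, "roll": 0, "hand": 1},
    {"x": 0.034, "y": 0.013, "z": 0, "roll": 0, "hand": 1},
    {"x": 0.03, "y": 0.013, "z": 0, "roll": 0, "hand": 1},
    {"x": 0, "y": 0, "z": 0.03, "roll": 0, "hand": 1},
    {"x": 0, "y": 0, "z": 0, "roll": 0, "hand": 1},
    {"x": 0, "y": 0, "z": 0, "roll": 0, "hand": 1}
  ]
}}

```text
time: 3.4
ee_pos: [0.5229, -0.1389, 0.2767]
eef_rot: [[0.925, 0.379, -0.002], [0.379, -0.925, 0.0], [-0.002, -0.001, -1.0]]
wrist_force: [0.1, -0.3, 0.4]
grip_width: 0.996
finger_force: 0.0
```

Run:
```python
from h import *
s=bot.sense(); print(s["time"],s["ee_pos"],s["eef_rot"][:,0],s["joint_pos"].round(1))
im=get_image("wrist"); cv2.imwrite("pics/w2.png",im[:,:,::-1])
k=cam("wrist",s)
for n,z in(("drive_mouth",.088),("mixer",.056)):
    for d in silhouettes("wrist",n)[:2]: print(n,d["confidence"],d["point"],d["mask"].sum(),onz(k,d["point"],z))
```

```text
3.4 [ 0.5229347  -0.13890179  0.27673068] [ 0.9254352   0.37890269 -0.00156335] [ 24.6  16.5 -19.8  96.3   5.9  68.4 -64.4]
drive_mouth 0.82 [287.7, 185.0] 1539 [ 0.52579735 -0.14205084  0.088     ]
mixer 0.7 [277.1, 186.2] 9060 [ 0.51290743 -0.1339702   0.056     ]
```

View pics/w2.png

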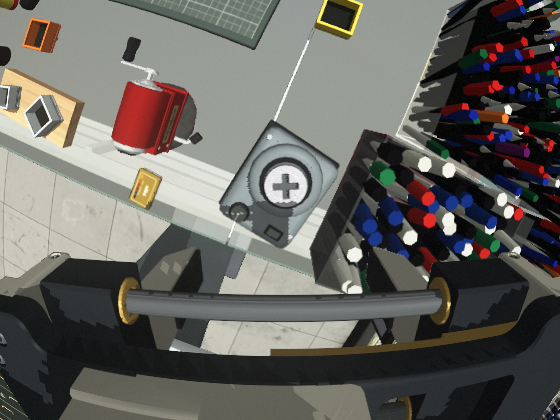

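The hub cross shows at (286,185), the mixer is centred at about (277,186), and the pen box's left wall runs from (372,133) to (312,250). Next I'll measure the slot angle and the height of the pens.

```bash
cat >> h.py <<'E'
def rect(im,k,c,z,half=.035,res=.00025):
    n=int(2*half/res); g=(np.arange(n)-n/2+.5)*res
    X,Y=np.meshgrid(c[0]+g,c[1]+g,indexing="ij")
    p=proj(k,np.c_[X.ravel(),Y.ravel(),np.full(X.size,z)]).astype(np.float32)
    return cv2.remap(im,p[:,0].reshape(n,n),p[:,1].reshape(n,n),cv2.INTER_CUBIC)   # row = x, col = y
def fitshape(g,inside,res=.00025,half=.035,r=.0165,span=.006,angs=np.arange(-45,45,1.)):
    """dark cross/any shape 'inside(u,v)->bool' vs surrounding disc radius r: best dx,dy,yaw(deg) by mean contrast"""
    n=g.shape[0]; q=(np.arange(n)-n/2+.5)*res; X,Y=np.meshgrid(q,q,indexing="ij")
    g=cv2.GaussianBlur(g.astype(np.float32),(0,0),1.5)
    best=(-1e9,)
    for a in angs:
        c,s=np.cos(np.radians(a)),np.sin(np.radians(a)); U=c*X+s*Y; V=-s*X+c*Y
        D=(np.hypot(X,Y)<r); I=inside(U,V)&D; O=D&~I
        K=O/O.sum()-I/I.sum()
        sc=cv2.filter2D(g,cv2.CV_32F,K.astype(np.float32),borderType=cv2.BORDER_REPLICATE)
        m=int(span/res); h=n//2; w=sc[h-m:h+m,h-m:h+m]; i=np.unravel_index(w.argmax(),w.shape)
        if w[i]>best[0]: best=(w[i],(i[0]-m+.5)*res,(i[1]-m+.5)*res,a)
    return best
cross=lambda U,V:((abs(U)<.004)&(abs(V)<.014))|((abs(V)<.004)&(abs(U)<.014))
E
python3 - <<'E'
from h import *
s=bot.sense(); k=cam("wrist",s); im=cv2.imread("pics/w2.png"); c=(.5258,-.1420)
r=rect(im,k,c,.088); g=cv2.cvtColor(r,cv2.COLOR_BGR2GRAY)
b=fitshape(g,cross); print(b, c[0]+b[1],c[1]+b[2])
t=cv2.imread("pics/top0.png"); sc=cv2.imread("pics/scene0.png")
A=cv2.resize(t[180:280,370:470],(390,390),interpolation=2); B=cv2.resize(sc[60:240,350:530],(390,390),interpolation=2)
C=cv2.resize(r,(200,200)); out=np.zeros((600,790,3),np.uint8); out[:390,:390]=A; out[:390,400:]=B; out[395:595,:200]=C
T=cam("top");S=cam("scene")
for n,p in (("far-left corner",(372,133)),("near-left",(312,250)),("white pen",(424,163)),("white2",(349,254))):
    for z in (.08,.12,.16,.2): 
        X=onz(k,p,z); print(n,z,X.round(3),proj(T,X).round(0),proj(S,X).round(0))
cv2.imwrite("pics/comp.png",out)
E
```

```text
(np.float32(109.00075), np.float64(-0.000625), np.float64(0.001375), np.float64(25.0)) 0.5251750000000001 -0.140625
far-left corner 0.08 [ 0.617 -0.208  0.08 ] [[431. 194.]] [[395. 154.]]
far-left corner 0.12 [ 0.615 -0.196  0.12 ] [[432. 191.]] [[396. 144.]]
far-left corner 0.16 [ 0.613 -0.185  0.16 ] [[434. 189.]] [[396. 133.]]
far-left corner 0.2 [ 0.611 -0.174  0.2  ] [[437. 186.]] [[397. 121.]]
near-left 0.08 [ 0.463 -0.201  0.08 ] [[433. 251.]] [[436. 186.]]
near-left 0.12 [ 0.478 -0.191  0.12 ] [[434. 245.]] [[433. 172.]]
near-left 0.16 [ 0.493 -0.18   0.16 ] [[436. 237.]] [[429. 157.]]
near-left 0.2 [ 0.508 -0.17   0.2  ] [[438. 229.]] [[426. 141.]]
white pen 0.08 [ 0.613 -0.282  0.08 ] [[458. 195.]] [[416. 147.]]
white pen 0.12 [ 0.611 -0.262  0.12 ] [[458. 192.]] [[415. 138.]]
white pen 0.16 [ 0.61  -0.243  0.16 ] [[458. 190.]] [[413. 127.]]
white pen 0.2 [ 0.608 -0.223  0.2  ] [[457. 187.]] [[412. 116.]]
white2 0.08 [ 0.474 -0.246  0.08 ] [[449. 247.]] [[444. 178.]]
white2 0.12 [ 0.488 -0.23   0.12 ] [[450. 240.]] [[441. 165.]]
white2 0.16 [ 0.502 -0.215  0.16 ] [[450. 233.]] [[437. 151.]]
white2 0.2 [ 0.516 -0.2    0.2  ] [[451. 226.]] [[432. 136.]]
```

View pics/comp.png

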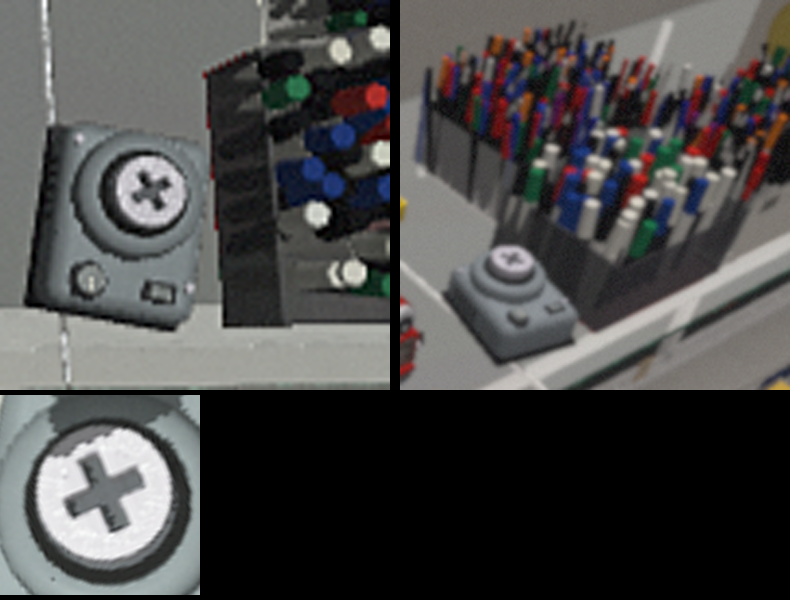

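The slot yaw is 25° (mod 90) and the pen box wall is at about y=-0.225. A tool x yaw of -65° keeps the gripper body clear of it. I'll roll there and look again, which also shows any bias in the wrist camera mount.

Emit:
{"api": "send_rows", "payload": {
  "series": [
    {"x": 0, "y": 0, "z": 0, "roll": 8.5, "hand": 1},
    {"x": 0, "y": 0, "z": 0, "roll": 8.5, "hand": 1},
    {"x": 0, "y": 0, "z": 0, "roll": 8.5, "hand": 1},
    {"x": 0, "y": 0, "z": 0, "roll": 8.5, "hand": 1},
    {"x": 0, "y": 0, "z": 0, "roll": 8.5, "hand": 1},
    {"x": 0, "y": 0, "z": 0, "roll": 8.5, "hand": 1},
    {"x": 0, "y": 0, "z": 0, "roll": 8.5, "hand": 1},
    {"x": 0, "y": 0, "z": 0, "roll": 8.5, "hand": 1},
    {"x": 0, "y": 0, "z": 0, "roll": 8.5, "hand": 1},
    {"x": 0, "y": 0, "z": 0, "roll": 8.5, "hand": 1},
    {"x": 0, "y": 0, "z": 0, "roll": 2.3, "hand": 1},
    {"x": 0, "y": 0, "z": 0, "roll": 0, "hand": 1},
    {"x": 0, "y": 0, "z": 0, "roll": 0, "hand": 1}
  ]
}}

```text
time: 4.85
ee_pos: [0.5238, -0.139, 0.2776]
eef_rot: [[0.424, -0.906, 0.001], [-0.906, -0.424, -0.0], [0.001, -0.001, -1.0]]
wrist_force: [-0.0, 1.0, 0.2]
grip_width: 1.003
finger_force: 0.0
```

```bash
cat >> h.py <<'E'
def ring(im,k,c0,z,r=.023):
    pass
E
python3 - <<'E'
from h import *
s=bot.sense(); print(s["time"],s["ee_pos"],s["eef_rot"].round(4).tolist(),s["joint_pos"].round(1))
im=get_image("wrist")[:,:,::-1].copy(); cv2.imwrite("pics/w3.png",im); k=cam("wrist",s); c=(.5252,-.1406)
g=cv2.cvtColor(rect(im,k,c,.088),cv2.COLOR_BGR2GRAY); cv2.imwrite("pics/r3.png",g)
b=fitshape(g,cross,angs=np.arange(15,35,.5)); p2=np.array([c[0]+b[1],c[1]+b[2]]); print(b,p2)
p1=np.array([.525175,-.140625]); a1=np.array([[.9254,.3789],[.3789,-.9254]]); a2=s["eef_rot"][:2,:2]
bias=np.linalg.solve(a1-a2,p1-p2); print("bias tool",bias,"hub",p1-a1@bias,p2-a2@bias)
E
```

```text
4.85 [ 0.52382987 -0.13896194  0.27761134] [[0.4236, -0.9059, 0.0014], [-0.9059, -0.4236, -0.0003], [0.0009, -0.0011, -1.0]] [  13.3   15.2   -5.3   97.2    1.5   67.7 -147.2]
(np.float32(99.927216), np.float64(-0.0011250000000000001), np.float64(0.000875), np.float64(24.5)) [ 0.524075 -0.139725]
bias tool [-0.00031764  0.00098026] hub [ 0.52509752 -0.13959751] [ 0.52509752 -0.13959751]
```

Emit:
{"api": "send_rows", "payload": {
  "series": [
    {"x": 0, "y": 0, "z": 0, "roll": -8.5, "hand": 1},
    {"x": 0, "y": 0, "z": 0, "roll": -8.5, "hand": 1},
    {"x": 0, "y": 0, "z": 0, "roll": -8.5, "hand": 1},
    {"x": 0, "y": 0, "z": 0, "roll": -8.5, "hand": 1},
    {"x": 0, "y": 0, "z": 0, "roll": -8.5, "hand": 1},
    {"x": 0, "y": 0, "z": 0, "roll": -8.5, "hand": 1},
    {"x": 0, "y": 0, "z": 0, "roll": -8.5, "hand": 1},
    {"x": 0, "y": 0, "z": 0, "roll": -8.5, "hand": 1},
    {"x": 0, "y": 0, "z": 0, "roll": -8.5, "hand": 1},
    {"x": 0, "y": 0, "z": 0, "roll": -8.5, "hand": 1},
    {"x": 0, "y": 0, "z": 0, "roll": -8.5, "hand": 1},
    {"x": 0, "y": 0, "z": 0, "roll": -8.5, "hand": 1},
    {"x": 0, "y": 0, "z": 0, "roll": -8.5, "hand": 1},
    {"x": 0, "y": 0, "z": 0, "roll": -8.5, "hand": 1},
    {"x": 0, "y": 0, "z": 0, "roll": -8.5, "hand": 1},
    {"x": 0, "y": 0, "z": 0, "roll": -8.5, "hand": 1},
    {"x": 0, "y": 0, "z": 0, "roll": -8.5, "hand": 1},
    {"x": 0, "y": 0, "z": 0, "roll": -8.5, "hand": 1},
    {"x": 0, "y": 0, "z": 0, "roll": -8.5, "hand": 1},
    {"x": 0, "y": 0, "z": 0, "roll": -8.5, "hand": 1}
  ]
}}

```text
time: 6.9
ee_pos: [0.5237, -0.1391, 0.277]
eef_rot: [[-0.265, 0.964, 0.0], [0.964, 0.265, -0.0], [-0.0, 0.0, -1.0]]
wrist_force: [0.6, 0.1, 0.0]
grip_width: 1.004
finger_force: 0.0
```

Emit:
{"api": "send_rows", "payload": {
  "series": [
    {"x": 0.046, "y": 0.007, "z": 0, "roll": 0, "hand": 1},
    {"x": 0.046, "y": 0.007, "z": 0, "roll": 0, "hand": 1},
    {"x": 0.046, "y": 0.007, "z": 0, "roll": 0, "hand": 1},
    {"x": 0.046, "y": 0.007, "z": 0, "roll": 0, "hand": 1},
    {"x": 0.046, "y": 0.007, "z": 0, "roll": 0, "hand": 1},
    {"x": 0.046, "y": 0.007, "z": 0, "roll": 0, "hand": 1},
    {"x": 0.046, "y": 0.007, "z": 0, "roll": 0, "hand": 1},
    {"x": 0.046, "y": 0.007, "z": 0.02, "roll": 0, "hand": 1},
    {"x": 0, "y": 0, "z": 0.02, "roll": 0, "hand": 1},
    {"x": 0, "y": 0, "z": 0, "roll": 0, "hand": 1},
    {"x": 0, "y": 0, "z": 0, "roll": 0, "hand": 1}
  ]
}}

```text
time: 8.0
ee_pos: [0.4831, 0.2295, 0.2372]
eef_rot: [[-0.258, 0.966, -0.0], [0.966, 0.258, -0.001], [-0.001, -0.001, -1.0]]
wrist_force: [0.4, 0.6, 1.0]
grip_width: 0.998
finger_force: 0.0
```

Run:
```python
from h import *
s=bot.sense(); print(s["time"],s["ee_pos"],s["eef_rot"][:,0].round(4),s["joint_pos"].round(1))
im=get_image("wrist")[:,:,::-1].copy(); cv2.imwrite("pics/w4.png",im); k=cam("wrist",s)
for n,z in(("bottle_carrier",.054),("stick_carrier",.054),("carrier_rack",.024),("ink_bottle",.06)):
    for d in silhouettes("wrist",n)[:3]:
        m=d["mask"].astype(np.uint8); ct=max(cv2.findContours(m,0,2)[0],key=cv2.contourArea)
        P=np.array([onz(k,q[0],z)[:2] for q in ct],np.float32); print(n,round(d["confidence"],2),d["point"],onz(k,d["point"],z).round(4),cv2.minAreaRect(P*1000))
```

```text
8.0 [0.48314665 0.22952197 0.23721956] [-2.579e-01  9.662e-01 -7.000e-04] [  0.7  21.6 -42.4  99.3  15.9  65.3 -31.4]
bottle_carrier 0.97 [283.9, 187.2] [0.4833 0.2296 0.054 ] ((482.87652587890625, 229.40884399414062), (48.646305084228516, 50.57574462890625), 48.211997985839844)
bottle_carrier 0.95 [393.6, 164.2] [0.5931 0.2869 0.054 ] ((590.8762817382812, 285.5594482421875), (45.30726623535156, 53.41925811767578), 88.19799041748047)
bottle_carrier 0.9 [310.0, 11.4] [0.4606 0.4204 0.054 ] ((465.3140563964844, 415.7178955078125), (60.078556060791016, 39.59962844848633), 17.035507202148438)
stick_carrier 0.61 [313.4, 109.4] [0.4914 0.3182 0.054 ] ((491.6217041015625, 318.6152648925781), (38.73922348022461, 36.88836669921875), 6.826517105102539)
stick_carrier 0.51 [442.4, 197.0] [0.6668 0.2685 0.054 ] ((668.205322265625, 267.4272155761719), (50.84776306152344, 28.267366409301758), 69.44036102294922)
carrier_rack 0.63 [301.2, 140.4] [0.49   0.2811 0.024 ] ((488.44134521484375, 273.2698974609375), (181.11376953125, 72.61524200439453), 84.8766860961914)
carrier_rack 0.63 [464.7, 72.0] [0.6631 0.4271 0.024 ] ((659.09765625, 430.4481506347656), (86.69759368896484, 30.459228515625), 29.131135940551758)
ink_bottle 0.66 [377.9, 62.4] [0.5424 0.3866 0.06  ] ((543.698486328125, 390.1927490234375), (49.07347106933594, 32.885643005371094), 37.33585739135742)
```

View pics/w4.png

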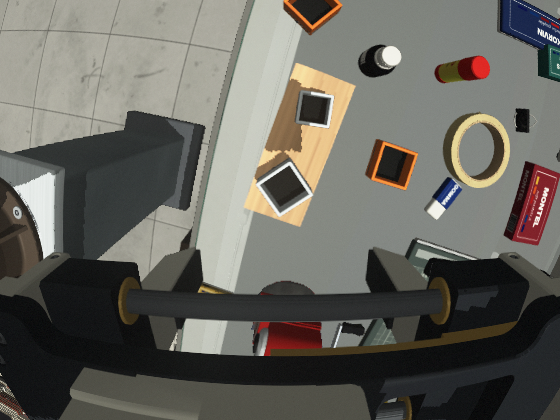

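The larger carrier's rim is centred at (284,187), the smaller carrier at (314,109), and the ink bottle's cap at (385,57). I'll fit the rim closely.

Run:
```python
from h import *
s=bot.sense(); k=cam("wrist",s); im=cv2.imread("pics/w4.png"); c=(.483,.2295)
g=cv2.cvtColor(rect(im,k,c,.054),cv2.COLOR_BGR2GRAY)
sq=lambda U,V:(abs(U)<.019)&(abs(V)<.019)
# ring kernel: bore dark vs metal ring bright
n=g.shape[0];res=.00025;q=(np.arange(n)-n/2+.5)*res;X,Y=np.meshgrid(q,q,indexing="ij");G=cv2.GaussianBlur(g.astype(np.float32),(0,0),1.5);best=[]
for a in np.arange(20,70,.5):
    ca,sa=np.cos(np.radians(a)),np.sin(np.radians(a));U=abs(ca*X+sa*Y);V=abs(-sa*X+ca*Y);M=np.maximum(U,V)
    ri=(M>.019)&(M<.023);bo=(M<=.019)&(M>.015)
    S=cv2.filter2D(G,cv2.CV_32F,(ri/ri.sum()-bo/bo.sum()).astype(np.float32),borderType=1);w=S[120:160,120:160];i=np.unravel_index(w.argmax(),w.shape)
    best.append((w[i],a,c[0]+(i[0]-19.5)*res,c[1]+(i[1]-19.5)*res))
best.sort(reverse=True)
for b in best[:4]:print(b)
bias=np.array([-.0003,.001]); b=best[0]; p=np.array(b[2:])-s["eef_rot"][:2,:2]@bias
print("carrier",p,"tool delta",s["eef_rot"][:2,:2].T@(p-s["ee_pos"][:2]),"tool yaw",np.degrees(np.arctan2(s["eef_rot"][1,0],s["eef_rot"][0,0])))
```

```text
(np.float32(143.48103), np.float64(49.0), np.float64(0.485125), np.float64(0.22787500000000002))
(np.float32(143.28352), np.float64(48.5), np.float64(0.485125), np.float64(0.22787500000000002))
(np.float32(143.05199), np.float64(49.5), np.float64(0.485125), np.float64(0.22787500000000002))
(np.float32(142.50945), np.float64(48.0), np.float64(0.485125), np.float64(0.22787500000000002))
carrier [0.4840815  0.22790833] tool delta [-1.91306175e-03  3.58796482e-06] tool yaw 104.86983898552515
```

Emit:
{"api": "send_rows", "payload": {
  "series": [
    {"x": -0.002, "y": 0, "z": 0.03, "roll": -8.5, "hand": 0.68},
    {"x": 0, "y": 0, "z": 0.03, "roll": -8.5, "hand": 0.68},
    {"x": 0, "y": 0, "z": 0.03, "roll": -8.5, "hand": 0.68},
    {"x": 0, "y": 0, "z": 0.03, "roll": -8.5, "hand": 0.68},
    {"x": 0, "y": 0, "z": 0.01, "roll": 0, "hand": 0.68},
    {"x": 0, "y": 0, "z": 0, "roll": 0, "hand": 0.68}
  ]
}}

```text
time: 8.85
ee_pos: [0.483, 0.2278, 0.1063]
eef_rot: [[-0.751, 0.66, -0.002], [0.66, 0.751, -0.001], [0.001, -0.002, -1.0]]
wrist_force: [0.6, -0.7, -0.1]
grip_width: 0.682
finger_force: 0.0
```

```bash
cat >> h.py <<'E'
def fitsq(im,k,c,z,angs,bore=.019,out=.023):
    res=.00025; g=cv2.cvtColor(rect(im,k,c,z),cv2.COLOR_BGR2GRAY); n=g.shape[0]
    q=(np.arange(n)-n/2+.5)*res;X,Y=np.meshgrid(q,q,indexing="ij");G=cv2.GaussianBlur(g.astype(np.float32),(0,0),1.5);best=(-1,)
    for a in angs:
        ca,sa=np.cos(np.radians(a)),np.sin(np.radians(a));M=np.maximum(abs(ca*X+sa*Y),abs(-sa*X+ca*Y))
        ri=(M>bore)&(M<out);bo=(M<=bore)&(M>bore-.004)
        S=cv2.filter2D(G,cv2.CV_32F,(ri/ri.sum()-bo/bo.sum()).astype(np.float32),borderType=1);w=S[116:164,116:164];i=np.unravel_index(w.argmax(),w.shape)
        if w[i]>best[0]:best=(w[i],a,np.array([c[0]+(i[0]-23.5)*res,c[1]+(i[1]-23.5)*res]))
    return best
def yaw(s): return np.degrees(np.arctan2(s["eef_rot"][1,0],s["eef_rot"][0,0]))
E
python3 - <<'E'
from h import *
s=bot.sense(); print(s["time"],s["ee_pos"],yaw(s),s["grip_width"])
im=get_image("wrist")[:,:,::-1].copy(); cv2.imwrite("pics/w5.png",im); k=cam("wrist",s)
b=fitsq(im,k,(.484,.228),.054,np.arange(40,60,.5)); print(b,"delta",s["eef_rot"][:2,:2].T@(b[2]-s["ee_pos"][:2]))
E
```

```text
8.85 [0.4830236  0.22779279 0.10627502] 138.68630449204827 0.6823050739755984
(np.float32(120.4297), np.float64(49.0), array([0.484125, 0.227625])) delta [-0.00093804  0.0006011 ]
```

Emit:
{"api": "send_rows", "payload": {
  "series": [
    {"x": -0.001, "y": 0, "z": 0.03, "roll": 0, "hand": 0.68},
    {"x": 0, "y": 0, "z": 0.03, "roll": 0, "hand": 0.68},
    {"x": 0, "y": 0, "z": 0.015, "roll": 0, "hand": 0.68},
    {"x": 0, "y": 0, "z": 0, "roll": 0, "hand": 0.68},
    {"x": 0, "y": 0, "z": 0, "roll": 0, "hand": 0.4},
    {"x": 0, "y": 0, "z": 0, "roll": 0, "hand": 0.4},
    {"x": 0, "y": 0, "z": 0, "roll": 0, "hand": 0.4},
    {"x": 0, "y": 0, "z": 0, "roll": 0, "hand": 0.4},
    {"x": 0, "y": 0, "z": 0, "roll": 0, "hand": 0.4}
  ],
  "force": 20
}}

```text
time: 9.8
ee_pos: [0.4849, 0.2284, 0.0334]
eef_rot: [[-0.754, 0.657, 0.002], [0.657, 0.754, 0.001], [-0.001, 0.002, -1.0]]
wrist_force: [-0.5, -0.3, 8.0]
grip_width: 0.501
finger_force: 20.0
```

Emit:
{"api": "send_rows", "payload": {
  "series": [
    {"x": 0, "y": 0, "z": -0.01, "roll": 0, "hand": 0.4},
    {"x": 0, "y": 0, "z": -0.03, "roll": 0, "hand": 0.4},
    {"x": 0, "y": 0, "z": -0.04, "roll": 0, "hand": 0.4},
    {"x": 0, "y": 0, "z": -0.04, "roll": 0, "hand": 0.4},
    {"x": 0, "y": 0, "z": -0.04, "roll": 0, "hand": 0.4},
    {"x": 0, "y": 0, "z": -0.02, "roll": 0, "hand": 0.4},
    {"x": 0, "y": 0, "z": 0, "roll": 0, "hand": 0.4}
  ],
  "force": 30
}}

```text
time: 10.5
ee_pos: [0.4852, 0.2292, 0.2159]
eef_rot: [[-0.754, 0.656, 0.005], [0.656, 0.754, 0.002], [-0.002, 0.005, -1.0]]
wrist_force: [0.6, -0.5, -1.9]
grip_width: 0.495
finger_force: 30.0
```

Run:
```python
from h import *
s=bot.sense(); print(s["time"],s["ee_pos"],yaw(s),s["grip_width"],s["wrist_force"])
im=get_image("wrist")[:,:,::-1].copy(); cv2.imwrite("pics/w6.png",im); k=cam("wrist",s)
z=s["ee_pos"][2]+.0206
b=fitsq(im,k,s["ee_pos"][:2],z,np.arange(40,60,.5)); print(b,"delta",s["eef_rot"][:2,:2].T@(b[2]-s["ee_pos"][:2]))
```

```text
10.5 [0.48522286 0.22917808 0.2158982 ] 138.96759391979106 0.4951937066482428 [ 0.57892061 -0.5495249  -1.92395388]
(np.float32(47.402176), np.float64(51.0), array([0.48784786, 0.22755308])) delta [-0.00304692  0.00049743]
```

View pics/w6.png

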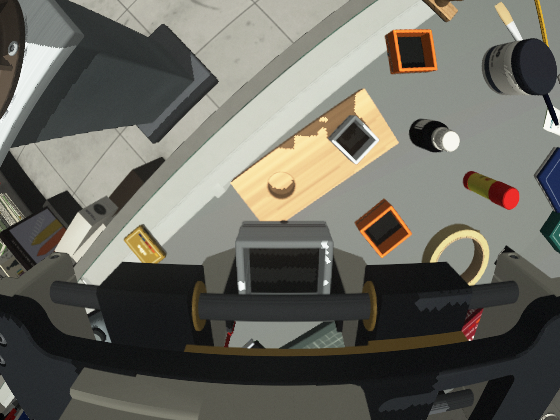

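The carrier is in hand with its rim at about (285,268). The smaller carrier is untouched at (355,138). I'll measure the in-hand offset from edge profiles.

Run:
```python
from h import *
s=bot.sense(); k=cam("wrist",s); im=cv2.imread("pics/w6.png"); g=cv2.cvtColor(im,cv2.COLOR_BGR2GRAY)
print("col 270 rows 214-300",g[214:300:2,270].tolist()); print("col 300",g[214:300:2,300].tolist())
print("row 270 225-260",g[270,225:260].tolist()); print("row 270 320-345",g[270,315:348].tolist())
def tp(P): return proj(k,s["ee_pos"]+np.asarray(P)@s["eef_rot"].T).round(1).tolist()
for dx in(0,-.003):
  for h in (.0206,.025):
    print(dx,h,"front out,in",tp([[.023+dx,0,-h],[.019+dx,0,-h],[-.019+dx,0,-h],[.023+dx,0,.03-h]]),"L",tp([[dx,-.023,-h],[dx,-.019,-h],[dx,.019,-h],[dx,.023,-h]]))
```

```text
col 270 rows 214-300 [210, 217, 222, 206, 105, 73, 68, 95, 96, 96, 96, 96, 96, 102, 134, 139, 133, 74, 40, 37, 37, 27, 26, 27, 25, 24, 22, 25, 38, 36, 36, 35, 36, 35, 27, 19, 22, 23, 18, 42, 68, 36, 42]
col 300 [149, 148, 146, 139, 102, 73, 67, 94, 95, 97, 95, 94, 94, 100, 133, 139, 133, 72, 40, 35, 28, 24, 23, 24, 23, 20, 23, 35, 33, 36, 32, 36, 34, 34, 23, 20, 23, 20, 24, 39, 67, 38, 41]
row 270 225-260 [91, 90, 90, 90, 84, 62, 30, 23, 23, 23, 26, 43, 103, 127, 133, 135, 137, 130, 120, 86, 77, 81, 83, 75, 74, 46, 38, 37, 34, 36, 34, 37, 37, 37, 35]
row 270 320-345 [35, 22, 29, 62, 73, 74, 74, 76, 82, 103, 123, 135, 135, 133, 133, 127, 90, 24, 20, 21, 23, 20, 30, 68, 87, 89, 91, 91, 91, 90, 90, 90, 88]
0 0.0206 front out,in [[283.3, 240.2], [283.3, 248.1], [283.4, 314.9], [283.4, 219.1]] L [[236.5, 283.0], [244.6, 283.2], [322.2, 283.2], [330.2, 283.0]]
0 0.025 front out,in [[283.3, 244.0], [283.3, 252.1], [283.4, 320.0], [283.4, 221.8]] L [[235.3, 287.6], [243.6, 287.8], [323.1, 287.7], [331.4, 287.6]]
-0.003 0.0206 front out,in [[283.3, 246.2], [283.3, 254.0], [283.4, 319.5], [283.4, 224.3]] L [[236.9, 288.2], [244.9, 288.4], [321.9, 288.4], [329.9, 288.2]]
-0.003 0.025 front out,in [[283.3, 250.1], [283.3, 258.1], [283.4, 324.6], [283.4, 227.1]] L [[235.7, 292.9], [243.9, 293.1], [322.8, 293.0], [331.0, 292.8]]
```

Emit:
{"api": "send_rows", "payload": {
  "series": [
    {"x": -0.0345, "y": -0.0284, "z": -0.006, "roll": 0, "hand": 0.4},
    {"x": -0.0345, "y": -0.0284, "z": -0.006, "roll": 0, "hand": 0.4},
    {"x": -0.0345, "y": -0.0284, "z": -0.006, "roll": 0, "hand": 0.4},
    {"x": -0.0345, "y": -0.0284, "z": -0.006, "roll": 0, "hand": 0.4},
    {"x": -0.0345, "y": -0.0284, "z": -0.006, "roll": 0, "hand": 0.4},
    {"x": -0.0345, "y": -0.0284, "z": -0.006, "roll": 0, "hand": 0.4},
    {"x": -0.0345, "y": -0.0284, "z": -0.006, "roll": 0, "hand": 0.4},
    {"x": -0.0345, "y": -0.0284, "z": -0.006, "roll": 0, "hand": 0.4},
    {"x": -0.0345, "y": -0.0284, "z": -0.006, "roll": 0, "hand": 0.4},
    {"x": -0.0345, "y": -0.0284, "z": -0.006, "roll": 0, "hand": 0.4},
    {"x": 0, "y": 0, "z": 0, "roll": 8, "hand": 0.4},
    {"x": 0, "y": 0, "z": 0, "roll": 8, "hand": 0.4},
    {"x": 0, "y": 0, "z": 0, "roll": 8, "hand": 0.4},
    {"x": 0, "y": 0, "z": 0, "roll": 0, "hand": 0.4},
    {"x": 0, "y": 0, "z": 0, "roll": 0, "hand": 0.4}
  ]
}}

```text
time: 12.05
ee_pos: [0.5574, -0.2126, 0.271]
eef_rot: [[-0.426, 0.905, -0.002], [0.905, 0.426, 0.0], [0.001, -0.001, -1.0]]
wrist_force: [-0.1, -0.7, -0.5]
grip_width: 0.501
finger_force: 30.0
```

Run:
```python
from h import *
s=bot.sense(); print(s["time"],s["ee_pos"],yaw(s),s["grip_width"],s["wrist_force"],s["joint_pos"].round(1))
im=get_image("wrist")[:,:,::-1].copy(); cv2.imwrite("pics/w7.png",im); k=cam("wrist",s); c=(.5251,-.1396)
print(proj(k,[*c,.088]))
g=cv2.cvtColor(rect(im,k,c,.088),cv2.COLOR_BGR2GRAY); cv2.imwrite("pics/r7.png",g)
b=fitshape(g,cross,angs=np.arange(15,35,.5)); p=np.array([c[0]+b[1],c[1]+b[2]]); print(b,p)
# circle: collar outer
for f in("pics/r3.png","pics/r7.png"):
    gg=cv2.GaussianBlur(cv2.imread(f,0),(0,0),2); C=cv2.HoughCircles(gg,cv2.HOUGH_GRADIENT,1,100,param1=80,param2=15,minRadius=60,maxRadius=100); print(f,C)
```

```text
12.05 [ 0.5574056  -0.21261174  0.27104484] 115.2289985774855 0.5005740155343752 [-0.14975059 -0.68589144 -0.4627595 ] [ 43.4  25.8 -40.6  88.   17.3  72.7  25.7]
[[285.66208909 112.95402783]]
(np.float32(75.48792), np.float64(-0.001375), np.float64(-0.000375), np.float64(25.0)) [ 0.523725 -0.139975]
pics/r3.png [[[142.5 133.5  93.5]]]
pics/r7.png [[[137.5 134.5  94.8]]]
```

Emit:
{"api": "send_rows", "payload": {
  "series": [
    {"x": 0.04, "y": 0.0003, "z": 0, "roll": 0, "hand": 0.4},
    {"x": 0.04, "y": 0.0004, "z": 0, "roll": 0.2, "hand": 0.4},
    {"x": 0, "y": 0, "z": 0.04, "roll": 0, "hand": 0.4},
    {"x": 0, "y": 0, "z": 0.04, "roll": 0, "hand": 0.4},
    {"x": 0, "y": 0, "z": 0.04, "roll": 0, "hand": 0.4},
    {"x": 0, "y": 0, "z": 0.026, "roll": 0, "hand": 0.4},
    {"x": 0, "y": 0, "z": 0, "roll": 0, "hand": 0.4},
    {"x": 0, "y": 0, "z": 0, "roll": 0, "hand": 0.4}
  ]
}}

```text
time: 12.9
ee_pos: [0.525, -0.1397, 0.1264]
eef_rot: [[-0.421, 0.907, -0.0], [0.907, 0.421, 0.001], [0.001, -0.0, -1.0]]
wrist_force: [0.3, -0.2, 0.1]
grip_width: 0.502
finger_force: 30.0
```

Emit:
{"api": "send_rows", "payload": {
  "series": [
    {"x": 0.0003, "y": -0.0011, "z": 0.004, "roll": 0, "hand": 0.4},
    {"x": 0, "y": 0, "z": 0.005, "roll": 0, "hand": 0.4},
    {"x": 0, "y": 0, "z": 0.004, "roll": 0, "hand": 0.4},
    {"x": 0, "y": 0, "z": 0.003, "roll": 0, "hand": 0.4},
    {"x": 0, "y": 0, "z": 0.002, "roll": 0, "hand": 0.4},
    {"x": 0, "y": 0, "z": 0, "roll": 0, "hand": 0.4}
  ]
}}

```text
time: 13.5
ee_pos: [0.5235, -0.1402, 0.1078]
eef_rot: [[-0.419, 0.908, -0.0], [0.908, 0.419, -0.0], [0.0, -0.0, -1.0]]
wrist_force: [-0.3, 0.4, -0.8]
grip_width: 0.498
finger_force: 30.0
```

Emit:
{"api": "send_rows", "payload": {
  "series": [
    {"x": 0, "y": 0, "z": 0.003, "roll": 0, "hand": 0.4},
    {"x": 0, "y": 0, "z": 0.003, "roll": 0, "hand": 0.4},
    {"x": 0, "y": 0, "z": 0.003, "roll": 0, "hand": 0.4},
    {"x": 0, "y": 0, "z": 0.001, "roll": 0, "hand": 0.4},
    {"x": 0, "y": 0, "z": 0, "roll": 0, "hand": 0.4}
  ]
}}

```text
time: 14.0
ee_pos: [0.5235, -0.1401, 0.0977]
eef_rot: [[-0.419, 0.908, -0.0], [0.908, 0.419, 0.0], [0.0, -0.0, -1.0]]
wrist_force: [0.5, 0.9, -1.6]
grip_width: 0.5
finger_force: 30.0
```

Emit:
{"api": "send_rows", "payload": {
  "series": [
    {"x": 0, "y": 0, "z": 0.001, "roll": 0, "hand": 0.4},
    {"x": 0, "y": 0, "z": 0.001, "roll": 0, "hand": 0.4},
    {"x": 0, "y": 0, "z": 0.001, "roll": 0, "hand": 0.4},
    {"x": 0, "y": 0, "z": 0, "roll": 0, "hand": 0.4}
  ]
}}

```text
time: 14.4
ee_pos: [0.5238, -0.1401, 0.0955]
eef_rot: [[-0.419, 0.908, 0.0], [0.908, 0.419, -0.0], [-0.001, 0.0, -1.0]]
wrist_force: [-2.6, -0.1, 6.5]
grip_width: 0.497
finger_force: 30.0
```

Emit:
{"api": "send_rows", "payload": {
  "series": [
    {"x": 0, "y": 0, "z": 0, "roll": 0, "hand": 0.7},
    {"x": 0, "y": 0, "z": 0, "roll": 0, "hand": 0.7},
    {"x": 0, "y": 0, "z": 0, "roll": 0, "hand": 0.7},
    {"x": 0, "y": 0, "z": 0, "roll": 0, "hand": 0.7},
    {"x": 0, "y": 0, "z": -0.02, "roll": 0, "hand": 0.7},
    {"x": 0, "y": 0, "z": -0.04, "roll": 0, "hand": 0.7},
    {"x": 0, "y": 0, "z": -0.04, "roll": 0, "hand": 0.7},
    {"x": 0, "y": 0, "z": -0.04, "roll": 0, "hand": 0.7},
    {"x": 0, "y": 0, "z": -0.03, "roll": 0, "hand": 0.7},
    {"x": 0, "y": 0, "z": 0, "roll": 0, "hand": 0.7},
    {"x": 0, "y": 0, "z": 0, "roll": 0, "hand": 0.7}
  ]
}}

```text
time: 15.5
ee_pos: [0.5238, -0.1403, 0.2653]
eef_rot: [[-0.419, 0.908, 0.001], [0.908, 0.419, -0.001], [-0.001, 0.001, -1.0]]
wrist_force: [1.0, -0.6, -0.3]
grip_width: 0.7
finger_force: 0.0
```

Run:
```python
from h import *
s=bot.sense(); print(s["time"],s["ee_pos"],yaw(s),s["joint_pos"].round(1))
im=get_image("wrist")[:,:,::-1].copy(); cv2.imwrite("pics/w8.png",im); k=cam("wrist",s)
for z in (.118,.124,.134):
    b=fitsq(im,k,(.524,-.14),z,np.arange(15,35,.5)); print(z,b,"delta",s["eef_rot"][:2,:2].T@(b[2]-s["ee_pos"][:2]))
t=get_image("scene"); sc=cam("scene"); x0=cv2.resize(t[150:230,350:450],(500,400),interpolation=2)
w=cv2.resize(im[130:250,220:350],(290,268),interpolation=2)
o=np.zeros((400,800,3),np.uint8); o[:,:500]=x0[:,:,::-1]; o[:268,505:795]=w; cv2.imwrite("pics/c8.png",o)
```

```text
15.5 [ 0.52383458 -0.14027166  0.26529614] 114.76024176932569 [ 41.4  21.  -42.9  96.   15.2  69.   19.6]
0.118 (np.float32(146.6519), np.float64(24.5), array([ 0.524125, -0.139625])) delta [0.00046557 0.00053456]
0.124 (np.float32(129.60933), np.float64(25.0), array([ 0.523375, -0.138375])) delta [0.00191477 0.00037704]
0.134 (np.float32(85.13329), np.float64(25.0), array([ 0.522625, -0.136125])) delta [0.00427204 0.00063834]
```

View pics/c8.png

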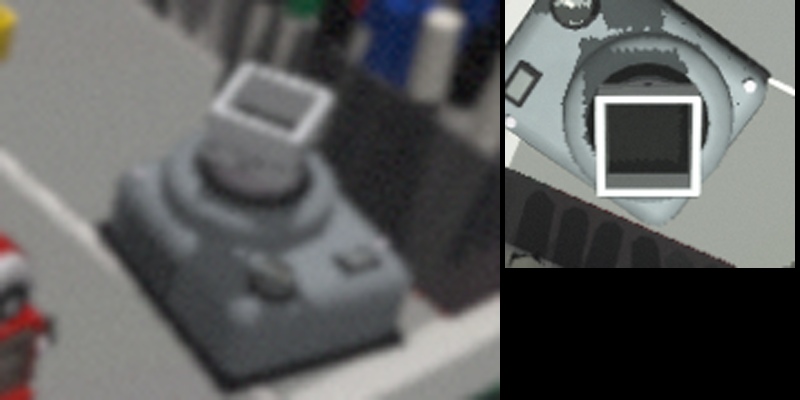

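The carrier is home: its rim fits best at z=0.118, centred at (0.524, -0.140) with yaw 25°. In the left crop it sits square on the hub. Next is the bottle.

Emit:
{"api": "send_rows", "payload": {
  "series": [
    {"x": 0.0394, "y": 0.0204, "z": 0, "roll": 0, "hand": 0.7},
    {"x": 0.0394, "y": 0.0204, "z": 0, "roll": 0, "hand": 0.7},
    {"x": 0.0394, "y": 0.0204, "z": 0, "roll": 0, "hand": 0.7},
    {"x": 0.0394, "y": 0.0204, "z": 0, "roll": 0, "hand": 0.7},
    {"x": 0.0394, "y": 0.0204, "z": 0, "roll": 0, "hand": 0.7},
    {"x": 0.0394, "y": 0.0204, "z": 0, "roll": 0, "hand": 0.7},
    {"x": 0.0394, "y": 0.0204, "z": 0, "roll": 0, "hand": 0.7},
    {"x": 0.0394, "y": 0.0204, "z": 0, "roll": 0, "hand": 0.7},
    {"x": 0.0394, "y": 0.0204, "z": 0, "roll": 0, "hand": 0.7},
    {"x": 0.0394, "y": 0.0204, "z": 0, "roll": 0, "hand": 0.7},
    {"x": 0.0394, "y": 0.0204, "z": 0, "roll": 0, "hand": 0.7},
    {"x": 0.0394, "y": 0.0204, "z": 0, "roll": 0, "hand": 0.7},
    {"x": 0, "y": 0, "z": 0, "roll": 0, "hand": 0.7},
    {"x": 0, "y": 0, "z": 0, "roll": 0, "hand": 0.7}
  ]
}}

```text
time: 17.0
ee_pos: [0.5466, 0.3928, 0.2629]
eef_rot: [[-0.422, 0.907, -0.003], [0.907, 0.422, -0.001], [-0.0, -0.003, -1.0]]
wrist_force: [0.6, -1.0, -0.5]
grip_width: 0.7
finger_force: 0.0
```

Run:
```python
from h import *
s=bot.sense(); print(s["time"],s["ee_pos"],yaw(s),s["joint_pos"].round(1))
im=get_image("wrist")[:,:,::-1].copy(); cv2.imwrite("pics/w9.png",im); k=cam("wrist",s)
for n,z in (("ink_bottle",.08),("glue_stick",.092),("gesso_jar",.08),("stick_carrier",.054)):
    for d in silhouettes("wrist",n)[:2]:
        print(n,round(d["confidence"],2),d["point"],onz(k,d["point"],z).round(4),d["mask"].sum())
g=cv2.cvtColor(im,cv2.COLOR_BGR2GRAY)
# white cap: bright blob near the expected place
p=proj(k,[.548,.392,.08])[0]; print("exp",p)
x,y=p.astype(int); w=im[y-60:y+60,x-60:x+60].min(axis=2)
_,m=cv2.threshold(w,150,255,0); n,l,st,ce=cv2.connectedComponentsWithStats(m)
for i in range(1,n):
    if st[i,4]>80: q=ce[i]+[x-60,y-60]; print(st[i],q,onz(k,q,.08).round(4))
```

```text
17.0 [0.54659739 0.39283078 0.26286111] 114.93840543247173 [-14.9  34.8 -43.9  76.7  23.7  78.  -33.5]
ink_bottle 0.9 [282.3, 177.0] [0.54   0.4024 0.08  ] 887
glue_stick 0.8 [365.7, 195.1] [0.6278 0.425  0.092 ] 903
gesso_jar 0.88 [352.5, 61.0] [0.5535 0.547  0.08  ] 3357
stick_carrier 0.64 [220.7, 213.8] [0.4934 0.3257 0.054 ] 1025
exp [285.016545   188.59273829]
[  0  13  11  26 130] [228.36923077 151.20769231] [0.476 0.404 0.08 ]
[ 52  50  20  19 291] [286.63573883 187.31271478] [0.549 0.394 0.08 ]
[15 67 22 38 84] [252.36904762 210.69047619] [0.5259 0.3541 0.08  ]
[  0  78  11  30 103] [229.99029126 219.24271845] [0.5069 0.3342 0.08  ]
```

View pics/w9.png

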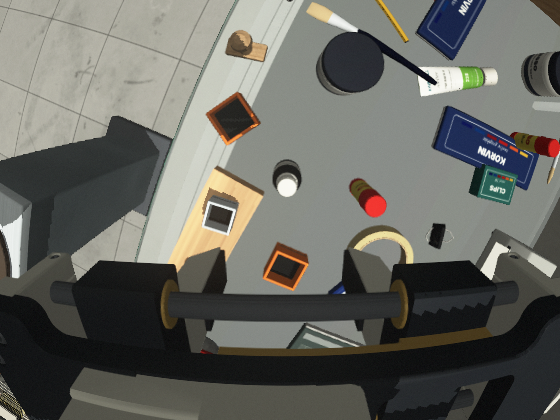

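Emit:
{"api": "send_rows", "payload": {
  "series": [
    {"x": 0, "y": 0.002, "z": 0.03, "roll": -8.5, "hand": 0.7},
    {"x": 0, "y": 0, "z": 0.03, "roll": -8.5, "hand": 0.7},
    {"x": 0, "y": 0, "z": 0.03, "roll": -8.5, "hand": 0.7},
    {"x": 0, "y": 0, "z": 0.02, "roll": -8.5, "hand": 0.7},
    {"x": 0, "y": 0, "z": 0, "roll": 0, "hand": 0.7},
    {"x": 0, "y": 0, "z": 0, "roll": 0, "hand": 0.7}
  ]
}}

```text
time: 17.85
ee_pos: [0.5501, 0.3919, 0.1555]
eef_rot: [[-0.852, 0.523, -0.0], [0.523, 0.852, 0.0], [0.0, 0.0, -1.0]]
wrist_force: [-0.2, 0.2, 0.8]
grip_width: 0.703
finger_force: 0.0
```

Run:
```python
from h import *
s=bot.sense(); print(s["time"],s["ee_pos"],yaw(s),s["joint_pos"].round(1))
im=get_image("wrist")[:,:,::-1].copy(); cv2.imwrite("pics/w10.png",im); k=cam("wrist",s)
r=rect(im,k,(.548,.393),.08); cv2.imwrite("pics/r10.png",r)
for t in (90,130,170):
    m=(r.min(axis=2)>t).astype(np.uint8); n,l,st,ce=cv2.connectedComponentsWithStats(m); i=l[140,140]; 
    ct=max(cv2.findContours((l==i).astype(np.uint8),0,2)[0],key=cv2.contourArea); (c0,c1),rad=cv2.minEnclosingCircle(ct)
    p=np.array([.548+(c1-139.5)*.00025,.393+(c0-139.5)*.00025]); print(t,i,st[i]*.25,rad*.25,p.round(4),s["eef_rot"][:2,:2].T@(p-s["ee_pos"][:2]))
```

```text
17.85 [0.55011635 0.39191957 0.15551535] 148.45472894080882 [-11.4  41.9 -49.4  84.3  32.9  69.   -6.9]
90 1 [    0.       0.      70.      70.   17387.25] 49.32072448730469 [0.548 0.393] [ 0.00236886 -0.00018645]
130 1 [    0.     0.    70.    70. 16522.] 49.32072448730469 [0.548 0.393] [ 0.00236886 -0.00018645]
170 1 [  25.75   25.75   20.5    20.25 1294.25] 10.359429359436035 [0.5492 0.3939] [0.00186495 0.00122134]
```

View pics/r10.png

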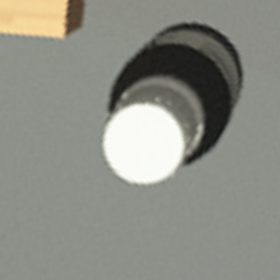

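The rectified crop shows the bottle's white cap top centred at (143,143), which puts it at (0.549, 0.394). Now I'll descend and grasp the body.

Emit:
{"api": "send_rows", "payload": {
  "series": [
    {"x": 0.0015, "y": 0.001, "z": 0.03, "roll": 0, "hand": 0.7},
    {"x": 0, "y": 0, "z": 0.03, "roll": 0, "hand": 0.7},
    {"x": 0, "y": 0, "z": 0.03, "roll": 0, "hand": 0.7},
    {"x": 0, "y": 0, "z": 0.022, "roll": 0, "hand": 0.7},
    {"x": 0, "y": 0, "z": 0.011, "roll": 0, "hand": 0.7},
    {"x": 0, "y": 0, "z": 0, "roll": 0, "hand": 0.7},
    {"x": 0, "y": 0, "z": 0, "roll": 0, "hand": 0.2},
    {"x": 0, "y": 0, "z": 0, "roll": 0, "hand": 0.2},
    {"x": 0, "y": 0, "z": 0, "roll": 0, "hand": 0.2},
    {"x": 0, "y": 0, "z": 0, "roll": 0, "hand": 0.2},
    {"x": 0, "y": 0, "z": 0, "roll": 0, "hand": 0.2},
    {"x": 0, "y": 0, "z": 0, "roll": 0, "hand": 0.2},
    {"x": 0, "y": 0, "z": 0, "roll": 0, "hand": 0.2}
  ],
  "force": 35
}}

```text
time: 19.2
ee_pos: [0.5492, 0.3944, 0.0326]
eef_rot: [[-0.855, 0.519, 0.001], [0.519, 0.855, 0.0], [-0.0, 0.001, -1.0]]
wrist_force: [0.3, -0.9, 5.5]
grip_width: 0.358
finger_force: 35.0
```

Emit:
{"api": "send_rows", "payload": {
  "series": [
    {"x": 0, "y": 0, "z": 0, "roll": 0, "hand": 0.55},
    {"x": 0, "y": 0, "z": 0, "roll": 0, "hand": 0.55},
    {"x": 0, "y": 0, "z": 0.005, "roll": 0, "hand": 0.55},
    {"x": 0, "y": 0, "z": 0, "roll": 0, "hand": 0.55},
    {"x": 0, "y": 0, "z": 0, "roll": 0, "hand": 0.2},
    {"x": 0, "y": 0, "z": 0, "roll": 0, "hand": 0.2},
    {"x": 0, "y": 0, "z": 0, "roll": 0, "hand": 0.2},
    {"x": 0, "y": 0, "z": 0, "roll": 0, "hand": 0.2},
    {"x": 0, "y": 0, "z": 0, "roll": 0, "hand": 0.2}
  ],
  "force": 35
}}

```text
time: 20.1
ee_pos: [0.5489, 0.3941, 0.027]
eef_rot: [[-0.855, 0.518, 0.0], [0.518, 0.855, -0.0], [-0.0, -0.0, -1.0]]
wrist_force: [0.1, 0.0, 0.1]
grip_width: 0.361
finger_force: 35.0
```

Emit:
{"api": "send_rows", "payload": {
  "series": [
    {"x": 0, "y": 0, "z": -0.02, "roll": 0, "hand": 0.2},
    {"x": 0, "y": 0, "z": -0.04, "roll": 0, "hand": 0.2},
    {"x": 0, "y": 0, "z": -0.045, "roll": 0, "hand": 0.2},
    {"x": 0, "y": 0, "z": -0.045, "roll": 0, "hand": 0.2},
    {"x": 0, "y": 0, "z": -0.04, "roll": 0, "hand": 0.2},
    {"x": -0.0213, "y": -0.0391, "z": 0, "roll": 0, "hand": 0.2},
    {"x": -0.0213, "y": -0.0391, "z": 0, "roll": 0, "hand": 0.2},
    {"x": -0.0213, "y": -0.0391, "z": 0, "roll": 0, "hand": 0.2},
    {"x": -0.0213, "y": -0.0391, "z": 0, "roll": 0, "hand": 0.2},
    {"x": -0.0213, "y": -0.0391, "z": 0, "roll": 0, "hand": 0.2},
    {"x": -0.0213, "y": -0.0391, "z": 0, "roll": 0, "hand": 0.2},
    {"x": -0.0213, "y": -0.0391, "z": 0, "roll": 0, "hand": 0.2},
    {"x": -0.0213, "y": -0.0391, "z": 0, "roll": 0, "hand": 0.2},
    {"x": -0.0213, "y": -0.0391, "z": 0, "roll": 0, "hand": 0.2},
    {"x": -0.0213, "y": -0.0391, "z": 0, "roll": 0, "hand": 0.2},
    {"x": -0.0213, "y": -0.0391, "z": 0, "roll": 0, "hand": 0.2},
    {"x": -0.0213, "y": -0.0391, "z": 0, "roll": 0, "hand": 0.2}
  ]
}}

```text
time: 21.8
ee_pos: [0.5238, -0.1415, 0.2172]
eef_rot: [[-0.855, 0.519, 0.0], [0.519, 0.855, -0.0], [-0.001, -0.0, -1.0]]
wrist_force: [0.6, 0.1, 0.1]
grip_width: 0.364
finger_force: 35.0
```

Emit:
{"api": "send_rows", "payload": {
  "series": [
    {"x": 0, "y": 0, "z": 0, "roll": 8.5, "hand": 0.2},
    {"x": 0, "y": 0, "z": 0, "roll": 8.5, "hand": 0.2},
    {"x": 0, "y": 0, "z": 0, "roll": 8.5, "hand": 0.2},
    {"x": 0, "y": 0, "z": 0, "roll": 8.5, "hand": 0.2},
    {"x": 0, "y": 0, "z": 0, "roll": 0, "hand": 0.2},
    {"x": 0, "y": 0, "z": 0, "roll": 0, "hand": 0.2}
  ]
}}

```text
time: 22.4
ee_pos: [0.5241, -0.1394, 0.2171]
eef_rot: [[-0.423, 0.906, 0.0], [0.906, 0.423, -0.001], [-0.0, -0.0, -1.0]]
wrist_force: [-0.5, 0.7, -0.3]
grip_width: 0.363
finger_force: 35.0
```

Run:
```python
from h import *
s=bot.sense(); print(s["time"],s["ee_pos"],yaw(s),s["grip_width"],s["wrist_force"])
im=get_image("wrist")[:,:,::-1].copy(); cv2.imwrite("pics/w11.png",im); k=cam("wrist",s)
z=s["ee_pos"][2]+.053; c=s["ee_pos"][:2]; r=rect(im,k,c,z,half=.03); cv2.imwrite("pics/r11.png",r)
print(proj(k,[*c,z]))
for t in (100,140,180):
    m=(r.min(axis=2)>t).astype(np.uint8); n,l,st,ce=cv2.connectedComponentsWithStats(m); i=l[120,120]
    ct=max(cv2.findContours((l==i).astype(np.uint8),0,2)[0],key=cv2.contourArea);(c0,c1),rad=cv2.minEnclosingCircle(ct)
    p=np.array([c[0]+(c1-119.5)*.00025,c[1]+(c0-119.5)*.00025]);print(t,i,st[i],rad*.25,s["eef_rot"][:2,:2].T@(p-c))
d=s["eef_rot"][:2,:2].T@(np.array([.524,-.1398])-c); print("to hub",d)
```

```text
22.4 [ 0.52414177 -0.1394386   0.21709034] 115.04238436798751 0.3628381148634726 [-0.5404441   0.69104761 -0.27035777]
[[282.83768073 323.8994931 ]]
100 16 [  80   78   61   80 2837] 10.51489543914795 [ 0.00048363 -0.00073983]
140 0 [    0     0   240   240 57209] 42.249656677246094 [0. 0.]
180 0 [    0     0   240   240 57561] 42.249656677246094 [0. 0.]
to hub [-0.00026742 -0.00028142]
```

View pics/w11.png

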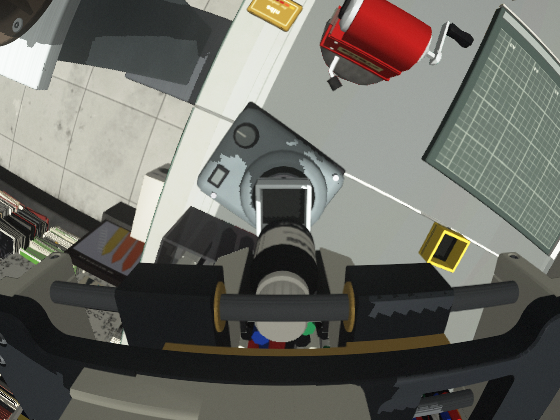

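Emit:
{"api": "send_rows", "payload": {
  "series": [
    {"x": 0, "y": -0.0003, "z": 0.03, "roll": 0, "hand": 0.2},
    {"x": 0, "y": 0, "z": 0.025, "roll": 0, "hand": 0.2},
    {"x": 0, "y": 0, "z": 0.01, "roll": 0, "hand": 0.2},
    {"x": 0, "y": 0, "z": 0.005, "roll": 0, "hand": 0.2},
    {"x": 0, "y": 0, "z": 0.004, "roll": 0, "hand": 0.2},
    {"x": 0, "y": 0, "z": 0.004, "roll": 0, "hand": 0.2},
    {"x": 0, "y": 0, "z": 0, "roll": 0, "hand": 0.2}
  ]
}}

```text
time: 23.15
ee_pos: [0.5241, -0.1397, 0.1392]
eef_rot: [[-0.419, 0.908, 0.0], [0.908, 0.419, -0.0], [-0.0, 0.0, -1.0]]
wrist_force: [0.4, 0.2, -0.2]
grip_width: 0.364
finger_force: 35.0
```

Emit:
{"api": "send_rows", "payload": {
  "series": [
    {"x": 0, "y": 0, "z": 0.005, "roll": 0, "hand": 0.2},
    {"x": 0, "y": 0, "z": 0.005, "roll": 0, "hand": 0.2},
    {"x": 0, "y": 0, "z": 0.004, "roll": 0, "hand": 0.2},
    {"x": 0, "y": 0, "z": 0.002, "roll": 0, "hand": 0.2},
    {"x": 0, "y": 0, "z": 0.002, "roll": 0, "hand": 0.2},
    {"x": 0, "y": 0, "z": 0, "roll": 0, "hand": 0.2},
    {"x": 0, "y": 0, "z": 0, "roll": 0, "hand": 0.2},
    {"x": 0, "y": 0, "z": 0, "roll": 0, "hand": 0.2}
  ]
}}

```text
time: 23.95
ee_pos: [0.524, -0.1397, 0.1211]
eef_rot: [[-0.419, 0.908, 0.0], [0.908, 0.419, -0.0], [-0.0, 0.0, -1.0]]
wrist_force: [-0.3, -0.4, -1.3]
grip_width: 0.363
finger_force: 35.0
```

Emit:
{"api": "send_rows", "payload": {
  "series": [
    {"x": 0, "y": 0, "z": 0, "roll": 0, "hand": 0.2},
    {"x": 0, "y": 0, "z": 0.001, "roll": 0, "hand": 0.2},
    {"x": 0, "y": 0, "z": 0.001, "roll": 0, "hand": 0.2},
    {"x": 0, "y": 0, "z": 0.001, "roll": 0, "hand": 0.2},
    {"x": 0, "y": 0, "z": 0.001, "roll": 0, "hand": 0.2},
    {"x": 0, "y": 0, "z": 0, "roll": 0, "hand": 0.2}
  ],
  "force": 50
}}

```text
time: 24.55
ee_pos: [0.5241, -0.1398, 0.1174]
eef_rot: [[-0.419, 0.908, 0.0], [0.908, 0.419, -0.0], [-0.001, 0.0, -1.0]]
wrist_force: [-1.4, -0.9, 6.9]
grip_width: 0.358
finger_force: 50.0
```

Emit:
{"api": "send_rows", "payload": {
  "series": [
    {"x": 0, "y": 0, "z": 0.001, "roll": 0, "hand": 0.2},
    {"x": 0, "y": 0, "z": 0.001, "roll": 0, "hand": 0.2},
    {"x": 0, "y": 0, "z": 0.001, "roll": 0, "hand": 0.2},
    {"x": 0, "y": 0, "z": 0.001, "roll": 0, "hand": 0.2},
    {"x": 0, "y": 0, "z": 0, "roll": 0, "hand": 0.2}
  ]
}}

```text
time: 25.05
ee_pos: [0.5243, -0.1398, 0.1146]
eef_rot: [[-0.419, 0.908, 0.001], [0.908, 0.419, -0.001], [-0.002, 0.0, -1.0]]
wrist_force: [-6.2, -0.7, 20.1]
grip_width: 0.359
finger_force: 50.0
```

Run:
```python
from h import *
s=bot.sense(); print(s["time"],s["ee_pos"],s["wrist_force"],s["torque"])
im=get_image("wrist")[:,:,::-1].copy(); cv2.imwrite("pics/w12.png",im); k=cam("wrist",s); g=cv2.cvtColor(im,cv2.COLOR_BGR2GRAY)
a=s["eef_rot"][:,0]; b=s["eef_rot"][:,1]
for z in (.118,.115,.112):
    C=np.array([.524,-.1399,z]); print(z,proj(k,[C+.023*a,C+.019*a,C+.023*a-.023*b,C+.023*a+.023*b,C+.023*a-[0,0,.03]]).round(1).tolist())
print(g[215:265,270].tolist()); print(g[215:265,296].tolist())
for r in(236,240,244): print(r,g[r,225:250].tolist(),g[r,318:345].tolist())
```

```text
25.05 [ 0.52429179 -0.13980968  0.1145506 ] [-6.20754211 -0.73797833 20.11638402] [-0.159403    1.45314796 -0.03067689]
0.118 [[282.5, 227.5], [282.5, 234.8], [237.7, 227.4], [327.4, 227.4], [282.7, 209.9]]
0.115 [[282.5, 225.5], [282.6, 232.7], [238.4, 225.4], [326.7, 225.4], [282.7, 208.5]]
0.112 [[282.6, 223.5], [282.6, 230.6], [239.2, 223.5], [326.0, 223.4], [282.8, 207.0]]
[102, 104, 104, 104, 105, 104, 103, 108, 112, 130, 151, 154, 152, 150, 145, 135, 113, 114, 112, 114, 112, 111, 113, 113, 112, 111, 114, 114, 114, 114, 103, 65, 18, 21, 21, 18, 17, 20, 22, 21, 17, 16, 20, 18, 20, 18, 19, 20, 15, 17]
[104, 103, 105, 106, 105, 106, 104, 107, 112, 130, 150, 157, 154, 151, 145, 133, 113, 113, 105, 105, 116, 116, 115, 104, 71, 54, 59, 73, 100, 115, 109, 80, 16, 20, 17, 19, 17, 17, 21, 19, 15, 21, 18, 18, 19, 19, 21, 22, 22, 19]
236 [142, 149, 152, 157, 156, 161, 161, 165, 168, 171, 172, 166, 85, 32, 33, 68, 138, 145, 150, 152, 147, 135, 112, 84, 86] [91, 130, 147, 149, 152, 151, 143, 101, 47, 36, 35, 180, 182, 182, 181, 179, 175, 168, 164, 162, 163, 158, 158, 154, 148, 136, 124]
240 [139, 148, 153, 154, 157, 161, 162, 165, 168, 172, 170, 167, 81, 38, 26, 60, 134, 144, 147, 148, 149, 141, 115, 83, 88] [94, 130, 148, 149, 152, 149, 139, 80, 41, 36, 164, 182, 184, 183, 182, 176, 172, 169, 168, 163, 162, 160, 157, 152, 144, 135, 135]
244 [135, 144, 149, 154, 154, 161, 162, 165, 168, 171, 176, 173, 172, 165, 33, 45, 113, 141, 149, 150, 150, 143, 123, 84, 85] [106, 133, 146, 151, 150, 148, 134, 65, 36, 140, 184, 183, 184, 182, 178, 173, 170, 167, 164, 162, 162, 157, 154, 146, 136, 145, 157]
```

The rim now sits at about z=0.112, so the hub is fully sunk. The bottle base is on the carrier floor under a 20 N push, so I'm handing in.

Run:
```python
from h import *
print(bot.finish_job())
```

```text
the job is handed in; nothing more can be done
None
```

The larger carrier is home on the drive hub, and the ink bottle stands in it, held down with about 20 N and the hub fully sunk by camera estimate; I handed the job in at about 25 s, but no verdict came back.

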